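# Clamp the coupe and hold the squeezer over it

### The job

Set up the bar-cart photograph: first slide the brass jaw of the glass keeper along until it presses the green coupe's foot firmly home against the V stop, and leave it closed. Then draw the steel lemon squeezer up out of its well in the caddy and hold it a few centimetres above the coupe, its bowl centred over the mouth, its handle leaned back about 45 degrees from upright so that the bowl's perforated dome faces downward. Finish while still holding it there, touching nothing else with it, and leave every other object where it stands.

Things in the scene. Friction and masses are not known exactly. Their poses are not given: they have to be found in the camera images.
- keeper: Glass keeper fixed to the board: steel plate 295 x 100 mm, 4 mm thick (x -230 to +65 mm), brass V stop (19 mm high) at its +x end, sliding brass jaw on its -x side. Origin: on the board under the centre of the coupe's foot when home in the V; +x points from jaw to V stop, z up. Position and heading vary; keeper and caddy may change sides.
- seat (a point): Point on top of the keeper's plate, 4 mm above the board: centre of the coupe's foot when home. Axes as the keeper's.
- jaw: Sliding jaw, brass, axes as the keeper's. Slides only along the keeper's x: +x closes, about 2 N friction, no spring, stays where left; starts 18 to 42 mm short of closed (face 36 mm from the seat). Origin: under its pressing face, 4 mm above the board. Behind the face: block 12 x 56 mm, 19 mm high, then a bar 18 mm wide, 13 mm high, back to an upright knob.
- jaw_face (a point): Middle of the jaw's pressing face, 8 mm above the board.
- jaw_knob (a point): Centre of the top of the jaw's knob, 61 mm above the board: an upright brass cylinder of diameter 22 mm and 56 mm tall, 120 mm behind the jaw's face. Pinch it or push it.
- coupe: Green glass coupe, 125 mm tall, 0.2 kg, standing loose on the keeper's plate 5 to 12 mm short of the V stop and up to 2 mm to a side. Foot: disc of diameter 72 mm, rim 5 mm thick; slim stem; bowl 96 mm across at the mouth. Origin: centre of the foot's underside; z up.
- coupe_mouth (a point): Centre of the coupe's mouth, at the rim's height, 125 mm above its origin.
- caddy: Tool caddy fixed to the board: two separate dark wood wells, open on top, 80 mm high, floor 5 mm, walls 5 mm, each 60 mm (x) by 76 mm (y) inside. Origin: on the board under the centre of one well; the other well's centre is at x = -100 mm in the caddy's frame (nearer the robot).
- squeezer: Rigid steel lemon squeezer, 210 mm long, 0.24 kg, loose in either well, handle up. Origin: centre of its lower end; z along the handle. Dome of the bowl points to its -x (at first the caddy's -x). Hinge block z 0-20 mm; bowl of diameter 70 mm at z 50, x -25 (dome) to +12; flat handle z 75-210, 24 mm wide (y), 16 thick (x). Turning about its y by a negative angle turns the dome down.
- squeezer_bowl (a point): Centre of the squeezer's bowl, 50 mm from its origin along z.
- squeezer_grip (a point): Point on the squeezer's handle 175 mm from its origin along z, 35 mm below the handle's free end: a good place to grip.
- muddler: Light wood muddler, round, 160 mm long, 36 mm diameter at the foot, 20 to 28 mm above, standing in the other well. Bystander. Origin: centre of its foot.
- siphon: Bottle-shaped glass soda siphon with a steel head and trigger lever, 280 mm tall, 100 mm diameter, at the left. Bystander. Origin: centre of its underside.
- ice_mould: Round dark silicone ice sphere mould, 78 mm across its flange, 69 mm tall, between keeper and caddy. Bystander. Origin: centre of its underside.
- jigger: Double-cone steel jigger, 90 mm tall, 46 mm across, on the far part of the board. Bystander. Origin: centre of its underside.
- bitters: Small amber bottle, 135 mm tall, 48 mm diameter, at the left. Bystander. Origin: centre of its underside.
- coasters: Stack of round cork coasters, 100 mm diameter, 30 mm high, at the right. Bystander. Origin: centre of its underside.

How it is judged:
By the outcome, as a careful person would: the job done as asked, in the order asked, and still so for the second after the job is handed in, while the arm keeps its last pose, push and grip.
It also fails if it takes over 67 s, if anything falls off the work surface, if the arm or the gripper's body presses on something with over 40 N, if the wrist force passes 120 N, or if a joint passes its speed limit or range.

### The arm

A 6-joint arm with a two-finger parallel gripper is mounted at the origin on the work surface. World frame = base frame: x ahead of the robot, y to its left, z up, the work surface at z = 0. Lengths are in m, angles in rad, forces in N, time in s.
With the tool pointing down it reaches from about 0.275 to 0.825 m from the base axis. Payload 4.9 kg.
Tool frame: the origin (TCP) lies on the centre line of the jaws, within the pads' length; the fingertips stand 17 mm ahead of it and the grasp point (between the pads) lies 2 mm behind it (ctrl.tcp_to_tips is the distance from the TCP to the fingertips, in m); z points along the fingers, y is the line along which they close (so a half turn about z gives the same grasp; the last joint's range is limited). The gripper opens to 85 mm and grips with 20 to 120 N. Pads are 22 mm wide; open, the fingers measure 114 mm over their backs; the gripper's body (76 mm by 85 mm) begins 54 mm behind the grasp point. The pads swing forward as they close: fully open they stand 13 mm farther back than shut.
Start: joints at [-1.431, 0.326, -0.193, 1.052, 0, 1.437], TCP at [0.149, -0.53, 0.248] pointing down, gripper open.
Joint ranges: [-2.65, 2.65], [-0.97, 1.79], [-1.3, 1.35], [-1.93, 2.1], [-1.47, 1.37], [-3.14, 3.14]. Speed limits (rad/s): [2.57, 2.57, 3.14, 3.14, 3.14, 3.14].

### API

Orientations are given as a rotation vector (axis times angle).
In Python, from cell import ctrl gives the robot as it stands. Calls block until the motion is done:
- ctrl.movep(position, orientation): joint-space move of the TCP to a pose.
- ctrl.move_l(position, velocity=0.15, rot=None, until_force=None): straight line of the TCP; rot=None keeps the orientation; velocity is the mean speed in m/s. With until_force (N) it stops when the force on the tool has changed by that much, and returns True; else False.
- ctrl.set_joints(angles): joint-space move.
- ctrl.let_go() and ctrl.grab(newtons=None): open the fingers fully, or close them until they stop; newtons is the grip in N (None keeps the last).
- ctrl.sleep(seconds).
- ctrl.ik(position, orientation): joint angles nearest the present ones, or None.
- ctrl.grab_frame(name): name is "side" or "top" or "wrist"; returns a dict with "img" (480x640x3 uint8, red, green, blue), "fx", "fy", "cx", "cy" (pixels), "cam_to_world" (4x4, takes a point from camera to world coordinates); the wrist camera has in their place "T_tool_cam" (4x4, takes a point from camera to tool coordinates, whose origin is the TCP and whose axes are the flange's). Camera axes: x right, y down, z forward; pixel columns grow to the right and rows downward; lengths in m; the calibration is good to about 2 mm. A picture is of the moment at which its call begins: read the wrist's pose just before it. There is no depth.
A pose or a line that the arm cannot do raises ctrl.MotionError and nothing moves.
- ctrl.sign_off(): hands the job in; it is judged then, once.
Readings, each from a call of its own:
- ctrl.read_clock(): time.
- ctrl.read_q(): joint angles.
- ctrl.read_joint_velocities(): joint speeds.
- ctrl.read_tau(): joint torques, N m.
- ctrl.read_position(): TCP position.
- ctrl.read_eef_rot(): TCP orientation.
- ctrl.read_contact_force(): force on the tool from outside, world axes, zero at the start.
- ctrl.read_wrist_torque(): the same for the moment, N m.
- ctrl.read_finger_gap(): opening from 0.0 (shut) to 1.0 (fully open).
- ctrl.read_grasp_force(): force on a finger pad.
Only numpy, scipy, OpenCV 4.12 (cv2) and the standard library are available. Lean on these libraries where they do the work, as an engineer would, in place of code of your own. Each camera call takes 0.05 s, during which the arm holds its last target. There are 200 camera calls.

## Working session

There is one attempt and no reset: what is moved stays moved. The work goes in short steps, each a Python script; the robot and the scene stay as the last script left them, time stands still between calls to the robot, and variables do not carry over. Pictures are saved under pics/ and viewed, at most 10 in all, crops included, and the job is handed in when it is done.

```bash
ls; mkdir -p pics
python3 - <<'E'
from cell import ctrl
import cv2,numpy as np
for n in("top","side"):
    f=ctrl.grab_frame(n); cv2.imwrite(f"pics/{n}0.png",f["img"][:,:,::-1])
    print(n,f["fx"],f["fy"],f["cx"],f["cy"]);print(np.round(f["cam_to_world"],4))
f=ctrl.grab_frame("wrist");print(np.round(f["T_tool_cam"],4),f["fx"])
print(ctrl.read_clock(),ctrl.read_eef_rot(),ctrl.tcp_to_tips)
E
```

```text
cell.py
pics
top 576.1992877014735 576.1992877014735 313.82191504905967 250.28012133372064
[[-0.0111 -0.9939  0.1096  0.4457]
 [-0.9997  0.0135  0.0209 -0.028 ]
 [-0.0223 -0.1094 -0.9938  1.4329]
 [ 0.      0.      0.      1.    ]]
side 443.5891215485908 443.5891215485908 315.71271204910033 238.5338432975454
[[-0.9677 -0.1766  0.1798  0.413 ]
 [-0.2519  0.6521 -0.715   0.7257]
 [ 0.009  -0.7372 -0.6756  0.8418]
 [ 0.      0.      0.      1.    ]]
[[ 2.000e-04 -9.524e-01 -3.047e-01  7.830e-02]
 [ 1.000e+00  2.000e-04 -1.000e-04 -7.000e-04]
 [ 2.000e-04 -3.047e-01  9.524e-01 -1.245e-01]
 [ 0.000e+00  0.000e+00  0.000e+00  1.000e+00]] 334.7797831518967
0.15 [-3.11090427e+00 -4.28583608e-01 -1.33876315e-05] 0.017
```

View pics/top0.png

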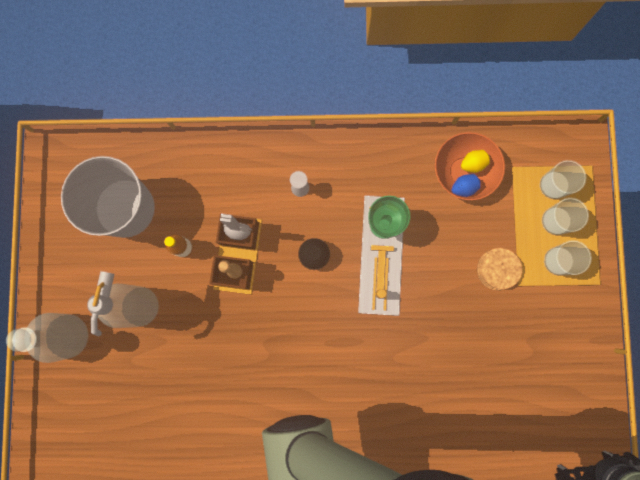

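View pics/side0.png

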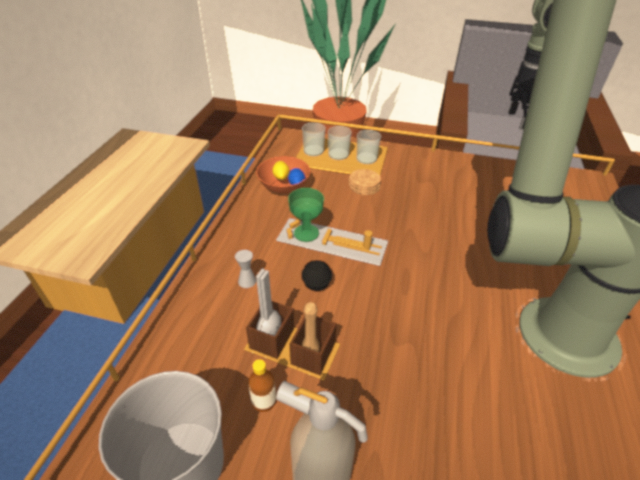

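Top view: the keeper is at about (383,255) with its jaw toward the robot. The coupe is at (390,217), the squeezer in the far well at (237,232) with its handle top at about (228,218), the muddler in the near well at (231,268), and the ice mould at (313,253). The side view agrees: coupe (306,215), squeezer handle top (264,272). I'll localise these with rays, then take wrist views.

```bash
cat > h.py <<'E'
from cell import ctrl
import cv2,numpy as np
from scipy.spatial.transform import Rotation as R
def cam(n):
    T=np.eye(4)
    if n=="wrist":
        T[:3,:3]=R.from_rotvec(ctrl.read_eef_rot()).as_matrix();T[:3,3]=ctrl.read_position()
    f=ctrl.grab_frame(n)
    f["T"]=T@np.array(f["T_tool_cam"]) if n=="wrist" else np.array(f["cam_to_world"])
    return f
def ray(f,px):
    d=f["T"][:3,:3]@np.array([(px[0]-f["cx"])/f["fx"],(px[1]-f["cy"])/f["fy"],1.]); return f["T"][:3,3],d/np.linalg.norm(d)
def onz(f,px,z):
    o,d=ray(f,px); return o+d*(z-o[2])/d[2]
def two(f,p,g,q):
    o,d=ray(f,p);o2,e=ray(g,q)
    s=np.linalg.lstsq(np.c_[d,-e],o2-o,rcond=None)[0]
    a,b=o+d*s[0],o2+e*s[1]; return (a+b)/2,np.linalg.norm(a-b)
def proj(f,P):
    c=np.linalg.inv(f["T"])@np.r_[P,1]; return np.array([f["fx"]*c[0]/c[2]+f["cx"],f["fy"]*c[1]/c[2]+f["cy"]])
def down(yaw,tilt=0):
    "tool z down, tool x along world heading yaw; then leaned"
    return R.from_euler('z',yaw)*R.from_euler('y',tilt)*R.from_euler('x',np.pi)
E
python3 - <<'E'
from h import *
np.set_printoptions(precision=3,suppress=True)
f=cam("top");g=cam("side")
for n,p,z in[("plateTL",(364,197),.004),("TR",(405,199),.004),("BR",(399,314),.004),("BL",(360,312),.004),("coupe mouth",(390,217),.129),("knob",(381,293),.061),("ice",(313,250),.069),("well far",(237,231),.08),("near",(231,273),.08),("muddler top",(225,266),.165),("jigger",(299,177),.09),("bitters",(170,242),.135)]: print(n,onz(f,p,z))
print("sq top",two(f,(227,217),g,(264,272)))
w=cam("wrist");print(w["T"],w["fx"],w["cx"],w["cy"])
E
```

```text
plateTL [ 0.737 -0.126  0.004]
TR [ 0.73  -0.228  0.004]
BR [ 0.443 -0.205  0.004]
BL [ 0.449 -0.11   0.004]
coupe mouth [ 0.664 -0.175  0.129]
knob [ 0.493 -0.157  0.061]
ice [0.597 0.003 0.069]
well far [0.644 0.183 0.08 ]
near [0.544 0.197 0.08 ]
muddler top [0.553 0.196 0.165]
jigger [0.77  0.034 0.09 ]
bitters [0.612 0.328 0.135]
sq top (array([0.653, 0.183, 0.217]), np.float64(0.0028720625379655405))
[[ 0.271 -0.917 -0.293  0.224]
 [-0.963 -0.258 -0.082 -0.507]
 [-0.001  0.305 -0.952  0.372]
 [ 0.     0.     0.     1.   ]] 334.7797831518967 321.45187778638575 238.90872074762646
```

Run:
```python
from h import *
import pickle
V={}
for n,p in(("k",(.62,-.16,.33)),("c",(.66,.17,.38))):
    ctrl.movep(p,down(0).as_rotvec()); ctrl.sleep(.2)
    f=cam("wrist");V[n]=f;cv2.imwrite(f"pics/w{n}.png",f["img"][:,:,::-1])
    print(ctrl.read_clock(),ctrl.read_position(),ctrl.read_q())
pickle.dump(V,open("V.pkl","wb"))
```

```text
2.7167 [ 0.61976972 -0.16069982  0.32995031] [-3.68886575e-01  4.69788866e-01  2.30497899e-01  1.33160004e+00
 -5.11658432e-05  2.77381947e+00]
7.7083 [0.66001858 0.16996532 0.37999406] [ 1.43814870e-01  5.67276520e-01  5.13518432e-01  1.51703074e+00
  5.95144514e-05 -2.99770326e+00]
```

View pics/wk.png

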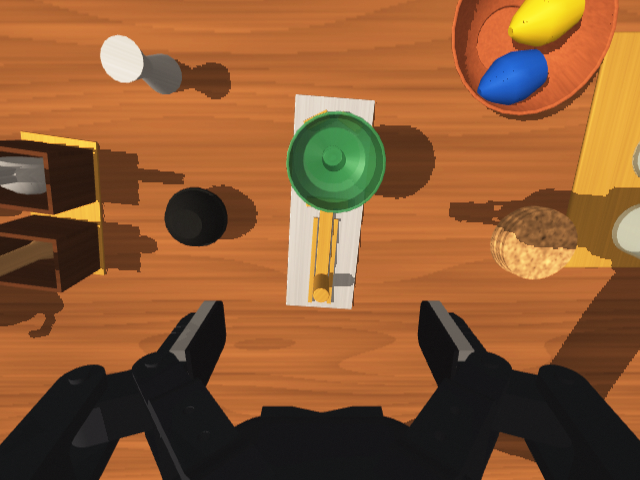

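View pics/wc.png

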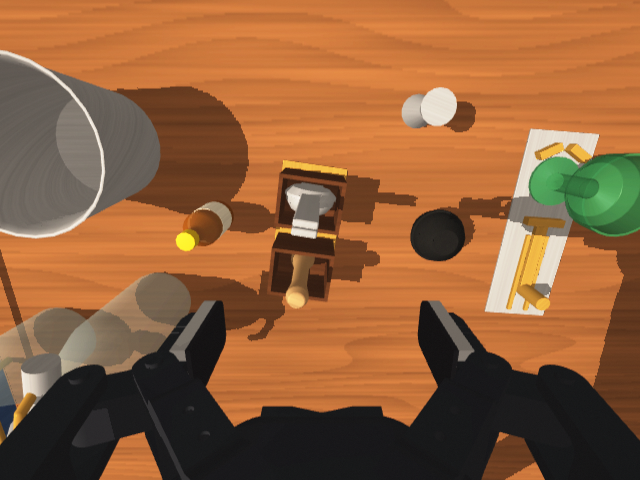

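Wrist keeper view: plate corners are about (296,95), (375,101), (352,308) and (287,304), the coupe mouth ring is centred at about (336,161), and the knob is near (321,295). Wrist caddy view: squeezer handle from (311,190) to its top at about (305,234), coupe foot at about (552,180), V stop at (565,152). One zoomed composite should give precise pixels.

Run:
```python
from h import *
import pickle
V=pickle.load(open("V.pkl","rb"))
a=cv2.resize(V["c"]["img"][155:305,262:362],(400,600),interpolation=cv2.INTER_CUBIC)
b=cv2.resize(V["c"]["img"][120:320,480:613],(399,600),interpolation=cv2.INTER_CUBIC)
cv2.imwrite("pics/z1.png",np.hstack([a,b])[:,:,::-1])
f=V["k"]
hsv=cv2.cvtColor(f["img"],cv2.COLOR_RGB2HSV)
m=cv2.inRange(hsv,(50,90,30),(85,255,255))
c=max(cv2.findContours(m,0,1)[0],key=cv2.contourArea);print(cv2.fitEllipse(cv2.convexHull(c)),cv2.boundingRect(c))
e=cv2.fitEllipse(cv2.convexHull(c));print("mouth",onz(f,e[0],.129))
for p in[(296,95),(375,101),(352,308),(287,304)]:print(onz(f,p,.004))
print("knob top",onz(f,(321,295),.061))
```

```text
((335.7281494140625, 161.64389038085938), (98.75225067138672, 100.79488372802734), 22.713226318359375) (287, 112, 99, 101)
mouth [ 0.67069908 -0.17359391  0.129     ]
[ 0.74125603 -0.12845907  0.004     ]
[ 0.73423075 -0.22688663  0.004     ]
[ 0.44379062 -0.2059387   0.004     ]
[ 0.45065922 -0.10783336  0.004     ]
knob top [ 0.49503461 -0.1592168   0.061     ]
```

View pics/z1.png

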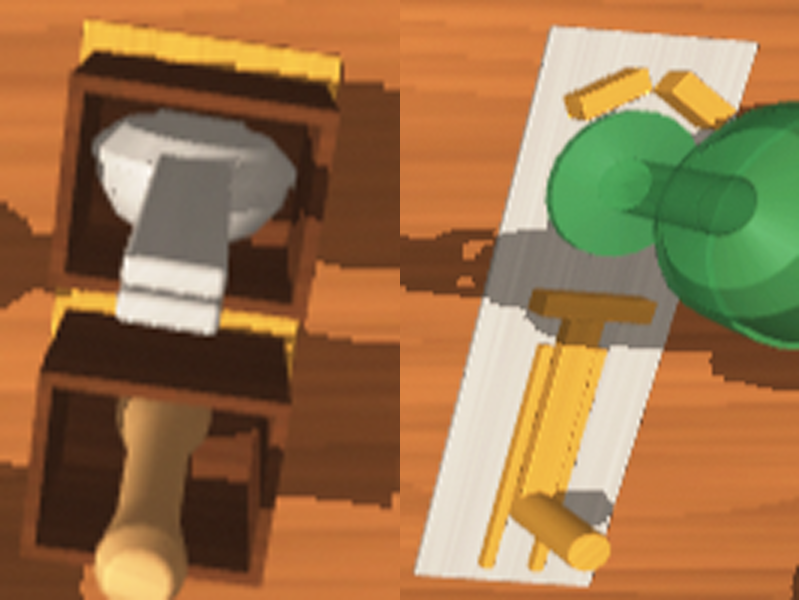

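Run:
```python
from h import *
import pickle
np.set_printoptions(precision=4,suppress=True)
V=pickle.load(open("V.pkl","rb"));f=V["c"];k=V["k"]
A=lambda x,y:(262+x/4,155+y/4); B=lambda x,y:(480+(x-400)/3,120+y/3)
for p in[(127,256),(226,262),(217,333),(116,320),(171,293)]:print("sqtop",onz(f,A(*p),.215))
for z in(.08,.09):print("handle low",z,onz(f,A(160,155),z),onz(f,A(232,160),z))
for p in[(75,72),(340,108),(312,318),(52,285)]:print("well",onz(f,A(*p),.08))
print("muddler",onz(f,A(142,570),.165))
print("foot",onz(f,B(623,183),.007)); print("knob",onz(f,B(588,553),.061))
c=[onz(f,B(*p),.004) for p in[(552,27),(757,43),(590,586),(415,573)]];print(np.array(c))
for q in[(531,303),(656,312)]:print("jaw top edge rear/front",onz(f,B(*q),.023))
print("V tips",onz(f,B(650,70),.023),onz(f,B(656,88),.023))
print(two(f,B(588,553),k,(321,295)))
```

```text
sqtop [0.6641 0.1954 0.215 ]
sqtop [0.6627 0.1734 0.215 ]
sqtop [0.6461 0.1755 0.215 ]
sqtop [0.6492 0.1983 0.215 ]
sqtop [0.6555 0.1858 0.215 ]
handle low 0.08 [0.6628 0.1956 0.08  ] [0.6612 0.1727 0.08  ]
handle low 0.09 [0.6646 0.195  0.09  ] [0.663  0.1726 0.09  ]
well [0.689  0.2218 0.08  ]
well [0.6777 0.1385 0.08  ]
well [0.6084 0.1462 0.08  ]
well [0.6198 0.2319 0.08  ]
muddler [0.5601 0.1978 0.165 ]
foot [ 0.6689 -0.1734  0.007 ]
knob [ 0.4944 -0.1574  0.061 ]
[[ 0.7419 -0.1263  0.004 ]
 [ 0.7347 -0.2252  0.004 ]
 [ 0.4422 -0.2048  0.004 ]
 [ 0.4504 -0.1049  0.004 ]]
jaw top edge rear/front [ 0.612  -0.1294  0.023 ]
jaw top edge rear/front [ 0.6074 -0.1922  0.023 ]
V tips [ 0.7229 -0.1638  0.023 ] [ 0.7149 -0.1684  0.023 ]
(array([ 0.4933, -0.1592,  0.0584]), np.float64(0.0006778069009056577))
```

The crop shows the squeezer standing upright. Its top face centre is at crop (171,293), which puts it at (0.6555, 0.185). The knob centre is (0.494, -0.159), keeper heading is about -4.1°, the seat is about (0.674, -0.172), and the jaw has about 25 mm to travel. Next: push the knob from behind with closed fingers.

Run:
```python
from h import *
import pickle
np.set_printoptions(precision=4,suppress=True)
a=np.radians(-4.1);u=np.array([np.cos(a),np.sin(a),0])
K=np.array([.4938,-.1590,0]);st=K-u*.038;Z=np.array([0,0,1])
r=down(np.pi+a).as_rotvec()
ctrl.movep(st+Z*.25,r); print(ctrl.read_clock(),ctrl.read_q())
ctrl.grab(40)
ctrl.move_l(st+Z*.05,.15)
f0=np.array(ctrl.read_contact_force());p0=ctrl.read_position()
hit=ctrl.move_l(st+Z*.05+u*(.016+.025+.014),.02,until_force=18)
p=ctrl.read_position();print(hit,(p-p0)@u,p,np.array(ctrl.read_contact_force())-f0,ctrl.read_clock())
ctrl.sleep(.4);print(np.array(ctrl.read_contact_force())-f0)
f=cam("top");cv2.imwrite("pics/t2.png",f["img"][:,:,::-1])
ctrl.move_l(st+Z*.05,.1); ctrl.move_l(st+Z*.25,.25)
print(ctrl.read_clock(),ctrl.read_q())
```

```text
9.9167 [-0.4832  0.1993 -0.3592  1.0117  0.0001 -0.4123]
True 0.039934785517474744 [ 0.4963 -0.159   0.0492] [ 0.3429  0.5309 -0.1304] 14.1417
[0.3623 1.0021 0.5953]
16.0833 [-0.4804  0.2081 -0.3514  1.0227 -0.005  -0.4082]
```

Run:
```python
from h import *
import pickle
f=cam("wrist");pickle.dump(f,open("w3.pkl","wb"));cv2.imwrite("pics/w3.png",f["img"][:,:,::-1]);print(ctrl.read_contact_force(),ctrl.read_position())
```

```text
[ 0.13298233 -0.04168631 -0.44706646] [ 0.45517714 -0.15584502  0.24849739]
```

View pics/w3.png

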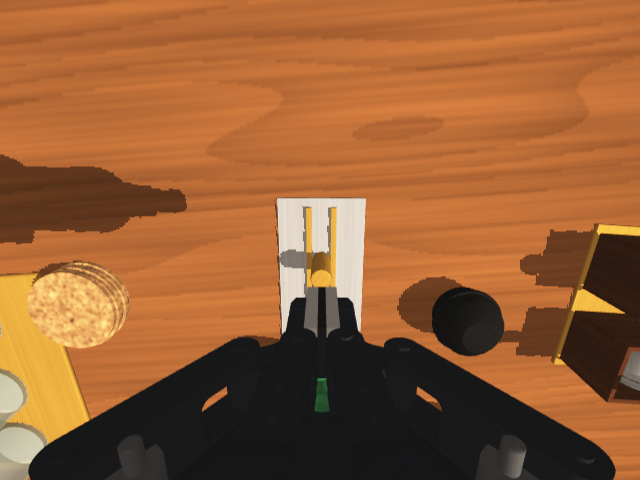

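The jaw and foot are hidden by the hand here, but the knob top shows at (321,275). I'll check its position and push a second time to see whether the force rises at the same spot.

Run:
```python
from h import *
import pickle
np.set_printoptions(precision=4,suppress=True)
f=pickle.load(open("w3.pkl","rb"));print("knob",onz(f,(321,275),.061))
a=np.radians(-4.1);u=np.array([np.cos(a),np.sin(a),0]);Z=np.array([0,0,1])
st=np.array([.4938,-.1590,0])-u*.038
ctrl.move_l(st+Z*.05+u*.015,.2)
p0=st+Z*.05
hit=ctrl.move_l(p0+u*.034,.05,until_force=10)
print(hit,(ctrl.read_position()-p0)@u,ctrl.read_contact_force(),ctrl.read_clock())
for k in range(1,14):
    ctrl.move_l(p0+u*(.034+.001*k),.01)
    F=np.array(ctrl.read_contact_force());print(k,(ctrl.read_position()-p0)@u,F)
    if abs(F@u)>12:break
ctrl.sleep(.3);print(ctrl.read_contact_force(),ctrl.read_clock())
```

```text
knob [ 0.5132 -0.1597  0.061 ]
False 0.03416626941332319 [-0.4867 -0.3967 -0.6609] 17.8167
1 0.03480843815164186 [0.3837 0.4097 0.1954]
2 0.03601966514179396 [-0.4426  0.462   1.0897]
3 0.03709353096140957 [ 0.0531  0.3183 -0.0173]
4 0.03809496094767253 [-0.6667 -0.0264  0.4257]
5 0.03908807644159351 [-0.6194  0.3331  0.6672]
6 0.040074309534092696 [-0.1675 -1.1308  0.175 ]
7 0.04064121549820609 [-1.3703 -0.4317  0.7926]
8 0.04080345430354039 [-5.1246 -0.968   3.6664]
9 0.04100775596653329 [-7.2292 -0.4577  5.6766]
10 0.04111498399772775 [-10.0812   0.1014   7.3739]
11 0.041213053024026086 [-12.1502  -0.0493   9.5192]
[-12.2822  -0.532    9.4597] 20.8667
```

The force rises stiffly at 40.5 mm, the same place as the first push, so the jaw is home. Press slightly more, back off, and take a side-on wrist look.

Run:
```python
from h import *
import pickle
np.set_printoptions(precision=4,suppress=True)
a=np.radians(-4.1);u=np.array([np.cos(a),np.sin(a),0]);Z=np.array([0,0,1])
p0=np.array([.4938,-.1590,.05])-u*.038
ctrl.move_l(p0+u*.0485,.01);print(ctrl.read_contact_force(),(ctrl.read_position()-p0)@u)
ctrl.move_l(p0+u*.01,.05);ctrl.move_l(p0+u*.01+Z*.25,.25)
ctrl.let_go()
ctrl.movep((.61,-.21,.33),down(np.radians(-97)).as_rotvec());ctrl.sleep(.2)
f=cam("wrist");pickle.dump(f,open("w4.pkl","wb"));cv2.imwrite("pics/w4.png",f["img"][:,:,::-1])
print(ctrl.read_clock(),ctrl.read_q())
```

```text
[-19.8193  -0.9395  15.6995] 0.04154914628821765
25.8083 [-0.4459  0.4794  0.2464  1.3376  0.     -1.8943]
```

View pics/w4.png

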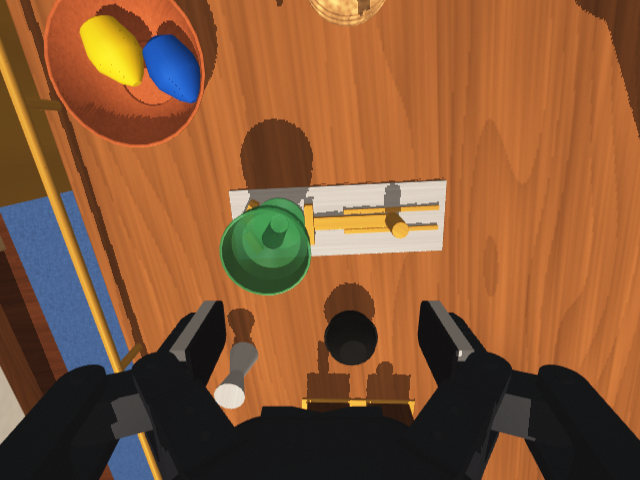

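The jaw is against the foot, at about (308,222), and the coupe stands upright with its mouth ring centred at about (266,249). Now I'll fix the mouth position and fetch the squeezer.

Run:
```python
from h import *
import pickle
np.set_printoptions(precision=4,suppress=True)
f=pickle.load(open("w4.pkl","rb"));print("mouth",onz(f,(266,249),.129),"knob",onz(f,(400,230),.061),
 "plate",[onz(f,p,.004)[:2] for p in((230,190),(446,181),(443,249))])
h=np.radians(-7);r=down(h-np.pi/2)
S=np.array([.655,.185,0]);Z=np.array([0,0,1])
M=np.array([.6743,-.1723,.129]);h2=np.arctan2(M[1],M[0])
Rs=R.from_euler('z',h2)*R.from_euler('y',-np.pi/4);T=Rs*R.from_euler('z',-h)*r
P=M+Z*.065+Rs.apply([0,0,.123]);print(P,ctrl.ik(P,T.as_rotvec()),ctrl.ik(P+Z*.07,T.as_rotvec()))
ctrl.movep(S+Z*.33,r.as_rotvec());ctrl.move_l(S+Z*.178,.1)
print(ctrl.read_contact_force());ctrl.grab(80)
print(ctrl.read_finger_gap(),ctrl.read_grasp_force(),ctrl.read_contact_force(),ctrl.read_clock())
f=cam("side");cv2.imwrite("pics/s5.png",f["img"][:,:,::-1])
```

```text
mouth [ 0.6712 -0.1791  0.129 ] knob [ 0.5189 -0.161   0.061 ] plate [array([ 0.7322, -0.2271]), array([ 0.4425, -0.2037]), array([ 0.4477, -0.1071])]
[ 0.59   -0.1508  0.281 ] [-0.4323 -0.0032 -0.8407 -0.0438  0.1284 -1.7003] [-0.4323 -0.0911 -0.7178  0.167   0.1284 -1.7003]
[ 1.0103 -0.1032 -0.1783]
0.1762292611863728 78.16697001457214 [ 0.2258 -1.1345  1.2962] 29.5917
```

Gripped at a 15–16 mm gap, as expected for the handle thickness. Lift vertically, then move to a tilted pose above the coupe.

Run:
```python
from h import *
import pickle
np.set_printoptions(precision=4,suppress=True)
f=pickle.load(open("w4.pkl","rb"));hsv=cv2.cvtColor(f["img"],cv2.COLOR_RGB2HSV)
m=cv2.inRange(hsv,(50,90,30),(85,255,255));c=max(cv2.findContours(m,0,1)[0],key=cv2.contourArea)
q=c[:,0];q=q[q[:,1]>235];e=cv2.fitEllipse(q[:,None]);print(e,"mouth",onz(f,e[0],.129))
p=ctrl.read_position();hit=ctrl.move_l(p+[0,0,.175],.1,until_force=12)
print(hit,ctrl.read_position(),ctrl.read_contact_force(),ctrl.read_finger_gap())
if not hit:
    h=np.radians(-7);r=down(h-np.pi/2);Z=np.array([0,0,1])
    M=np.array([.6743,-.1723,.129]);h2=np.arctan2(M[1],M[0])
    Rs=R.from_euler('z',h2)*R.from_euler('y',-np.pi/4);T=Rs*R.from_euler('z',-h)*r
    P=M+Z*.135+Rs.apply([0,0,.123])
    ctrl.movep(P,T.as_rotvec());ctrl.sleep(.3)
    V={n:cam(n) for n in("side","top","wrist")};pickle.dump(V,open("V6.pkl","wb"))
    s=V["side"]["img"][120:320,200:400];w=V["wrist"]["img"]
    cv2.imwrite("pics/z6.png",np.hstack([cv2.resize(s,(400,400),interpolation=2),cv2.resize(V["top"]["img"][150:350,290:490],(400,400),interpolation=2)])[:,:,::-1])
print(ctrl.read_clock(),ctrl.read_finger_gap(),ctrl.read_contact_force())
```

```text
((264.88922119140625, 251.23504638671875), (84.70577239990234, 90.84712982177734), 109.48506927490234) mouth [ 0.6727 -0.1769  0.129 ]
False [0.6549 0.185  0.3525] [ 0.5349 -0.0826 -2.1133] 0.17464508829289688
33.2833 0.1750944006804069 [-0.4346 -0.8279 -1.8289]
```

View pics/z6.png

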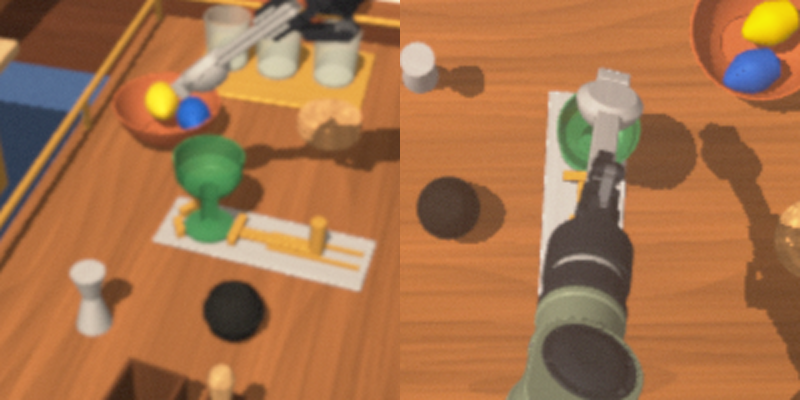

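The squeezer is held tilted with its dome down, the bowl at crop (609,103) in the top half and (204,72) in the side half. The coupe and jaw are undisturbed. I'll check those pixels against the projected pose, descend, and verify.

Run:
```python
from h import *
import pickle
np.set_printoptions(precision=4,suppress=True)
V=pickle.load(open("V6.pkl","rb"))
h=np.radians(-7);r=down(h-np.pi/2);Z=np.array([0,0,1])
M0=np.array([.6743,-.1723,.129]);h2=np.arctan2(M0[1],M0[0])
Rs=R.from_euler('z',h2)*R.from_euler('y',-np.pi/4)
B=M0+Z*.135
for n,pt in(("bowlrimside",[.012,0,0]),("bowl",[0,0,0]),("dome",[-.025,0,0]),("hinge end",[0,0,-.05]),("bowl+y",[.006,.035,0]),("bowl-y",[.006,-.035,0])):
    X=B+Rs.apply(pt);a=(proj(V["top"],X)-[290,150])*2+[400,0];b=(proj(V["side"],X)-[200,120])*2;print(n,a,b)
print("mouth",(proj(V["top"],[.674,-.1745,.129])-[290,150])*2+[400,0],(proj(V["side"],[.674,-.1745,.129])-[200,120])*2)
M=np.array([.674,-.1745,.129]);T=Rs*R.from_euler('z',-h)*r
hit=ctrl.move_l(M+Z*.065+Rs.apply([0,0,.123]),.05,until_force=8)
ctrl.sleep(.4);print(hit,ctrl.read_position(),M+Z*.065+Rs.apply([0,0,.123]),ctrl.read_contact_force(),ctrl.read_clock())
V={n:cam(n) for n in("side","top")};pickle.dump(V,open("V7.pkl","wb"))
cv2.imwrite("pics/z7.png",np.hstack([cv2.resize(V["side"]["img"][140:270,240:370],(400,400),interpolation=2),cv2.resize(V["top"]["img"][170:270,340:440],(400,400),interpolation=2)])[:,:,::-1])
```

```text
bowlrimside [613.8341  92.3545] [199.0536  59.9593]
bowl [610.9989 101.9335] [205.1771  67.8715]
dome [605.2073 121.5011] [217.8348  84.2266]
hinge end [614.4604  76.4921] [181.1721  84.7531]
bowl+y [579.0216  89.3503] [187.2607  77.502 ]
bowl-y [645.8964 104.9904] [216.3654  50.8988]
mouth [598.9361 125.1145] [206.9708 155.5389]
False [ 0.5898 -0.153   0.2811] [ 0.5897 -0.153   0.281 ] [-0.035   0.2386 -2.062 ] 35.2333
```

View pics/z7.png

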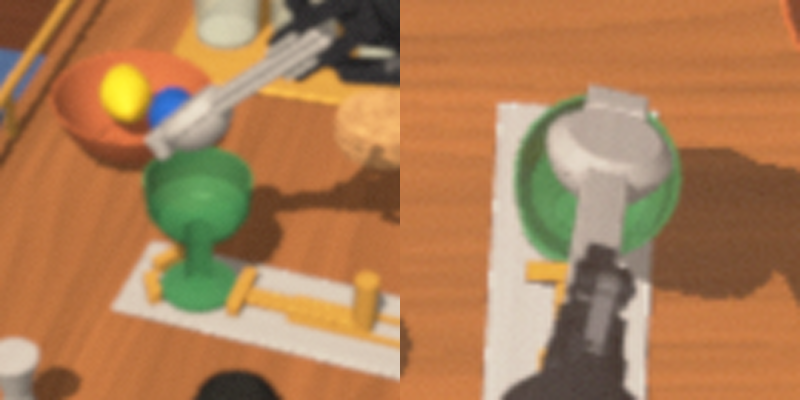

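Run:
```python
from h import *
import pickle
np.set_printoptions(precision=4,suppress=True)
V=pickle.load(open("V7.pkl","rb"));t,s=V["top"],V["side"]
A=lambda p:(340+(p[0]-400)/4,170+p[1]/4)
print("mouth top",onz(t,A((598,179)),.129))
M=np.array([.674,-.1745,.129]);h2=np.arctan2(-.1723,.6743)
Rs=R.from_euler('z',h2)*R.from_euler('y',-np.pi/4);B=M+[0,0,.065]
inv=lambda q:(np.array(q)-[340,170])*4+[400,0]
sv=lambda q:(np.array(q)-[240,140])*400/130
th=np.linspace(0,2*np.pi,90)
ring=np.array([inv(proj(t,M+[.048*np.cos(a),.048*np.sin(a),0])) for a in th]);print("ring pred",ring.min(0),ring.max(0),"obs 515,93 682,265")
ring=np.array([sv(proj(s,M+[.048*np.cos(a),.048*np.sin(a),0])) for a in th]);print("side ring pred",ring.min(0),ring.max(0),"obs x 143..253")
b=np.array([inv(proj(t,B+Rs.apply([.012,.035*np.cos(a),.035*np.sin(a)]))) for a in th]);print("bowl pred",b.min(0),b.max(0),"obs 548..671")
print("hinge end",inv(proj(t,B+Rs.apply([0,0,-.05]))),inv(proj(t,B+Rs.apply([.01,0,-.05]))),"obs top edge mid 619,93 ; side",sv(proj(s,B+Rs.apply([0,0,-.05]))),"obs 157,145")
```

```text
mouth top [ 0.6689 -0.1744  0.129 ]
ring pred [513.7559  87.7152] [682.1114 253.3943] obs 515,93 682,265
side ring pred [139.3693 144.7883] [251.2278 212.7866] obs x 143..253
bowl pred [552.5544  94.1068] [679.5944 170.3662] obs 548..671
hinge end [617.69   100.4673] [621.9918  85.7467] obs top edge mid 619,93 ; side [159.1393 137.5373] obs 157,145
```

The checks agree within about 2–3 mm. I'll trim x by 2 mm and hand in.

Run:
```python
from h import *
p=np.array(ctrl.read_position());ctrl.move_l(p+[-.002,-.001,0],.02);ctrl.sleep(.5)
print(ctrl.read_contact_force(),ctrl.read_grasp_force(),ctrl.read_finger_gap(),ctrl.read_clock())
print(ctrl.sign_off())
```

```text
[ 0.15508366 -0.10739515 -2.30152423] 77.93902516365051 0.17652748897521284 36.0917
the job is handed in; nothing more can be done
None
```

The job is handed in at 36.1 s of robot time: the jaw is closed with the coupe's foot pressed home against the V stop (about 20 N). The squeezer is held at 45°, dome down, with its bowl over the mouth to within about 3 mm by my camera measurements and its lowest point roughly 23 mm above the rim by calculation.

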